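# Lean the arcade panel on its drying stand

## Task

Lean the arcade panel on its drying stand: with its arched end uppermost and its foot kept down at the desk (do not lift the panel off it), push it gently over the two lugs and up the stand until the foot has dropped fully behind both lugs, right down on the desk. Leave it leaning there at rest, square to the stand and centred on it, and do not disturb the figure, the paint pot or the tin.

Things in the scene. Friction and masses are not known exactly. Their poses are not given: they have to be found in the camera images.
- stand: grey fixed stand, 150 mm wide, 140 mm high, with two low lugs in front. Origin: on the desk, midway between the backs of the lugs; +x runs from the lugs into the stand, y across it, z up. Behind the lugs 14 mm of bare desk, then a scooped face, in (x, z) mm: (14, 0), (37, 14), (54, 36), then bars at 70 deg up to (92, 140). The panel's top edge rides up it.
- lug_left (a point): middle of the crest of the lug at the stand's y = +48 mm. A lug is a wedge 20 mm wide: it rises from the desk at the stand's x = -30 mm to 8 mm at x = -2 mm and drops steeply behind. Between the two lugs are 76 mm of bare desk where fingers can pass.
- lug_right (a point): the same point of the lug at the stand's y = -48 mm. With its foot behind the lugs the panel leans about 55 deg from the desk.
- panel: stiff black slab 130 mm long (x) by 120 mm wide (y) by 9 mm thick, about 0.24 kg, lying flat in front of the stand, relief of four pointed arches on the upper face. Origin: centre of its underside. +x points to its top end (arch points), which faces the stand; z out of the arched face.
- panel_foot (a point): middle of the panel's lower end edge, on the underside (x = -65 mm in the panel's frame)
- panel_top (a point): middle of the panel's top end edge, on the underside (x = +65 mm)
- figure: bystander: grey miniature figure on a round 40 mm base, 48 mm tall; origin under its centre
- pot: bystander: small paint pot, 36 mm across, 45 mm tall; origin under its centre
- magnet_tin: bystander: flat round aluminium tin, 48 mm across, 18 mm tall; origin under its centre
There are look-alikes about, which are no part of the job. Several things have the shape of the panel; the one meant has the colours described above.

How it is judged:
On the way:
1. the panel's top end has ridden up the stand while its foot is still on the near side of the lugs (angle between panel's own z axis and vertical above 0.3 rad and x of panel_foot in the frame of stand below -0.005 m and x of panel_top in the frame of stand above 0.03 m), for 0.1 s.
At the end, for the whole second after the job is handed in: The panel leans on the stand at 46 to 66 deg from the desk, top end up and arched face outward, square to the stand within 8 deg, its foot down on the desk (within 3 mm) behind both lugs (its lower edge 5 to 20 mm behind their backs) and centred within 15 mm, at rest (angle between panel's own z axis and vertical between 0.8 and 1.15 rad and angle between the y axis of panel and the y axis of stand, either way round below 0.14 rad and x of panel_foot in the frame of stand between 0.005 and 0.02 m and y of panel_foot in the frame of stand between -0.015 and 0.015 m and x of panel_top in the frame of stand above 0.05 m and height (world z) of panel_foot below 0.003 m and contact force between panel and stand above 0.1 N and linear speed of panel below 0.01 m/s and angular speed of panel below 0.1 rad/s); the robot touches nothing.
It fails at once if the panel's foot is lifted more than 35 mm off the desk (height (world z) of panel_foot above 0.035 m).
It fails at once if the panel is pushed with more than 30 N (contact force between the fingers and panel above 30 N).
It fails at once if a bystander is moved more than 30 mm or tipped over (distance of any of figure, pot, magnet_tin from where it was at the start of the episode above 0.03 m or angle between any of figure, pot, magnet_tin's own z axis and vertical above 0.5 rad).
It also fails if it takes over 72 s, if anything falls off the work surface, if the arm or the gripper's body presses on something with over 40 N, if the wrist force passes 120 N, or if a joint passes its speed limit or range.

## Robot

A 6-joint arm with a two-finger parallel gripper is mounted at the origin on the work surface. World frame = base frame: x ahead of the robot, y to its left, z up, the work surface at z = 0. Lengths are in m, angles in rad, forces in N, time in s.
With the tool pointing down it reaches from about 0.25 to 0.775 m from the base axis. Payload 4 kg.
Tool frame: the origin (TCP) lies between the finger pads; the fingertips stand 11 mm ahead of it and the grasp point (between the pads) lies 8 mm behind it (robot.tip_extent is the z of the fingertips in the tool frame, in m); z points along the fingers, y is the line along which they close (so a half turn about z gives the same grasp; the last joint's range is limited). The gripper opens to 94 mm and grips with 3 to 60 N. Pads are 16 mm wide; open, the fingers measure 119 mm over their backs; the gripper's body (75 mm by 177 mm) begins 78 mm behind the grasp point.
Start: joints at [-1.34, 0.087, 1.371, -0, 1.684, -0.103], TCP at [0.18, -0.52, 0.217] pointing down, gripper open.
Joint ranges: [-3.1, 3.1], [-0.76, 2.03], [0.27, 2.55], [-1.08, 4.22], [0.17, 2.65], [-2.57, 2.57]. Speed limits (rad/s): [2.79, 2.79, 3.14, 3.14, 3.14, 3.14].

## Interface

Orientations are given as [roll, pitch, yaw] about the fixed x, y, z axes, in that order (R = Rz(yaw) Ry(pitch) Rx(roll)).
In Python, from bench import robot, imaging gives the robot as it stands.
- The arm moves only by the shell command python3 -m pendant 'ROWS'. ROWS is JSON, a list of rows, each a list of 7 numbers: the shift along the world's x, y, z in cm, then the turn, a rotation vector about the world's x, y, z in degrees, then the opening, from 0 (shut) to 1 (fully open). In form: [[dx, dy, dz, ax, ay, az, jaw], ...]. A call has 1 to 8 rows; each row shifts and turns the commanded pose from where the row before left it; what a row does not reach is not made up. A row lasts 1/10 s, in which the tool goes at most 50 mm and 8.59 degrees, less where a joint would pass 70% of its speed; a pose out of reach is approached as far as the arm can. A call is refused whole if a number of a shift passes 5 or a number of a turn 8.59, either way. A call with a gripper value outside its range is refused whole. The fingers move at their own pace and stop on an object; the grip force is fixed at half the most. Time passes only in rows, so rows that do not move let the fingers close. It gives the time, the measured TCP pose, the force, the opening and the grip force at its end, in the units of the state.
- robot.get_obs(): the state, without advancing time (a new reading comes with each control period).
- imaging.snapshot(name): name is "side" or "top"; returns the picture (480x640x3 uint8, red, green, blue); there is no depth.
- imaging.camera_params(name): a dict with "camera_matrix" (3x3 intrinsics, pixels), "k1" (the pictures are not rectified: a ray, as slopes to the right and down, at radius r is drawn at 1 + k1 r^2 times it, then the intrinsics apply), "R" (3x3) and "t" (3): a world point X has camera coordinates R X + t. Camera axes: x right, y down, z forward; pixel columns grow to the right and rows downward; lengths in m; the calibration is good to about 2 mm. A picture is of the moment at which its call begins. camera_params takes no time and is no camera call.
- robot.close_job(): hands the job in; it is judged then, once.
The state is a dict: "time": time; "joint_positions": joint angles; "qvel": joint speeds; "joint_torque": joint torques, N m; "tool_pos": TCP position; "ee_rot": TCP orientation; "wrist_force": force on the tool from outside, world axes, zero at the start; "wrist_torque": the same for the moment, N m; "width": finger opening in m; "finger_force": force on a finger pad.
Only numpy, scipy, OpenCV 4.12 (cv2) and the standard library are available. Lean on these libraries where they do the work, as an engineer would, in place of code of your own. Each camera call takes 0.05 s, during which the arm holds its last target. There are 200 camera calls.

## Working session

There is one attempt and no reset: what is moved stays moved. The work goes in short steps, Python scripts to look and compute and a shell command to move; the robot and the scene stay as the last step left them, time stands still between calls to the robot, and variables do not carry over. Pictures are saved under pics/ and viewed, at most 10 in all, crops included, and the job is handed in when it is done.

```bash
mkdir -p pics; python3 - <<'E'
from bench import robot, imaging
import cv2
for n in("top","side"):
    cv2.imwrite(f"pics/{n}0.png",imaging.snapshot(n)[:,:,::-1]); p=imaging.camera_params(n); print(n,p)
print(robot.get_obs())
E
```

```text
top {'camera_matrix': array([[514.11046567,   0.        , 322.41991575],
       [  0.        , 514.11046567, 229.042838  ],
       [  0.        ,   0.        ,   1.        ]]), 'k1': -0.04705919543753468, 'R': array([[-0.00201161, -0.99996326, -0.00833243],
       [-0.98256943,  0.00352536, -0.18586254],
       [ 0.18588509,  0.00781331, -0.98254042]]), 't': array([0.00756266, 0.53829595, 0.85354908])}
side {'camera_matrix': array([[621.94148987,   0.        , 318.16563881],
       [  0.        , 621.94148987, 230.24418222],
       [  0.        ,   0.        ,   1.        ]]), 'k1': 0.014196042721848942, 'R': array([[-0.99877102, -0.04944389,  0.0034276 ],
       [-0.03940172,  0.75015953, -0.66008195],
       [ 0.03006578, -0.65940578, -0.75118577]]), 't': array([0.5272032 , 0.06437776, 0.99589723])}
{'time': 0.1, 'joint_positions': array([-1.34011105e+00,  8.78695382e-02,  1.37208922e+00, -1.62236795e-05,
        1.68359784e+00, -1.03094286e-01]), 'qvel': array([ 0.00068225, -0.00248287, -0.00338806, -0.00128639,  0.00125415,
        0.00152652]), 'joint_torque': array([ 1.69906547e-03, -3.41252482e+01, -3.03301156e+01,  7.19377049e-02,
        3.04430863e-02, -9.43507484e-05]), 'tool_pos': array([ 0.18007419, -0.51918758,  0.21543457]), 'ee_rot': array([-3.13963748e+00, -1.86073665e-04,  3.33777573e-01]), 'wrist_force': array([ 0.63997349, -0.7017402 ,  0.44266758]), 'wrist_torque': array([-0.03886024, -0.03440898,  0.00463735]), 'finger_force': 0.0, 'width': 0.09411686447318275}
```

View pics/top0.png

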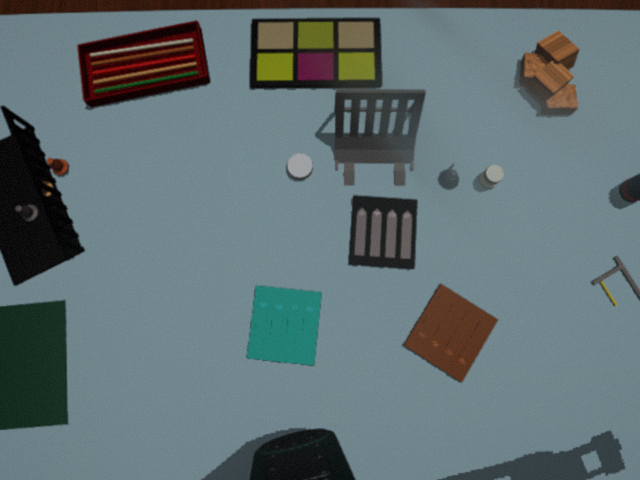

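View pics/side0.png

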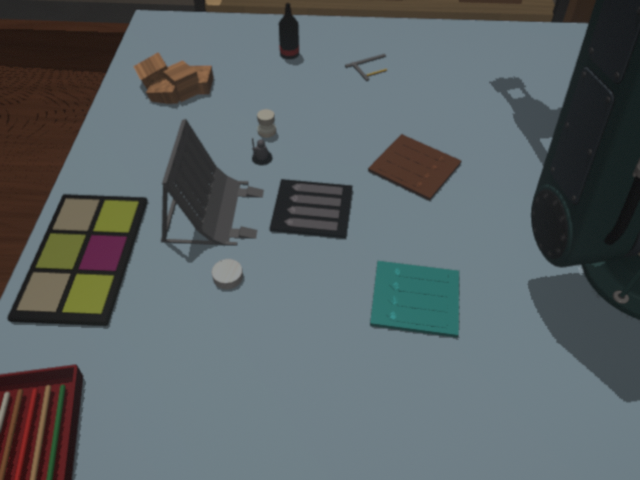

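The top view shows the panel at about (383,232), arch points towards the stand. The stand is at (375,130) with lugs at (349,174) and (400,174). The tin is at (300,166), the figure at (449,178) and the pot at (492,175). Next I'll measure them.

```bash
cat > h.py <<'E'
import numpy as np, cv2
from bench import robot, imaging
def ray(n,uv):
    p=imaging.camera_params(n);K=p["camera_matrix"]
    d=(np.array(uv,float)-K[:2,2])/[K[0,0],K[1,1]]; s=d.copy()
    for _ in range(20): s=d/(1+p["k1"]*(s@s))
    R,t=p["R"],np.array(p["t"]); return -R.T@t, R.T@np.array([*s,1.])
def onz(n,uv,z):
    c,d=ray(n,uv); return c+d*(z-c[2])/d[2]
def proj(n,X):
    p=imaging.camera_params(n);x=p["R"]@np.array(X)+p["t"];s=x[:2]/x[2]
    s=s*(1+p["k1"]*(s@s)); K=p["camera_matrix"];return s*[K[0,0],K[1,1]]+K[:2,2]
def pic(n,f,box=None,k=1):
    im=imaging.snapshot(n)[:,:,::-1].copy()
    if box: im=im[box[1]:box[3],box[0]:box[2]]
    cv2.imwrite(f,cv2.resize(im,None,fx=k,fy=k,interpolation=cv2.INTER_CUBIC)); 
def quad(n,box,thr,z):
    im=imaging.snapshot(n); m=(im.max(2)<thr).astype(np.uint8); k=np.zeros_like(m); k[box[1]:box[3],box[0]:box[2]]=1
    m=cv2.morphologyEx(m*k,cv2.MORPH_CLOSE,np.ones((15,15)))
    c=max(cv2.findContours(m,0,2)[0],key=cv2.contourArea)
    r=cv2.boxPoints(cv2.minAreaRect(c)); a=cv2.approxPolyDP(c,6,True)[:,0]
    return a,[onz(n,q,z) for q in a]
E
python3 - <<'E'
from h import *
np.set_printoptions(precision=4,suppress=True)
for n,b in(("top",(335,190,430,280)),("side",(262,172,362,245))):
    a,X=quad(n,b,75,.009)
    for q,x in zip(a,X):print(n,q,x)
    print(np.mean(X,0))
pic("top","pics/t1.png",(285,80,505,200),3.6)
pic("side","pics/s1.png",(150,110,360,290),3.3)
E
```

```text
top [353 196] [ 0.6086 -0.0507  0.009 ]
top [349 264] [ 0.4813 -0.0418  0.009 ]
top [413 268] [ 0.4736 -0.1579  0.009 ]
top [416 200] [ 0.6005 -0.1679  0.009 ]
[ 0.541  -0.1046  0.009 ]
side [281 180] [ 0.603  -0.1665  0.009 ]
side [271 231] [ 0.6088 -0.0442  0.009 ]
side [345 237] [ 0.4853 -0.0375  0.009 ]
side [351 186] [ 0.4772 -0.1579  0.009 ]
[ 0.5435 -0.1015  0.009 ]
```

View pics/t1.png

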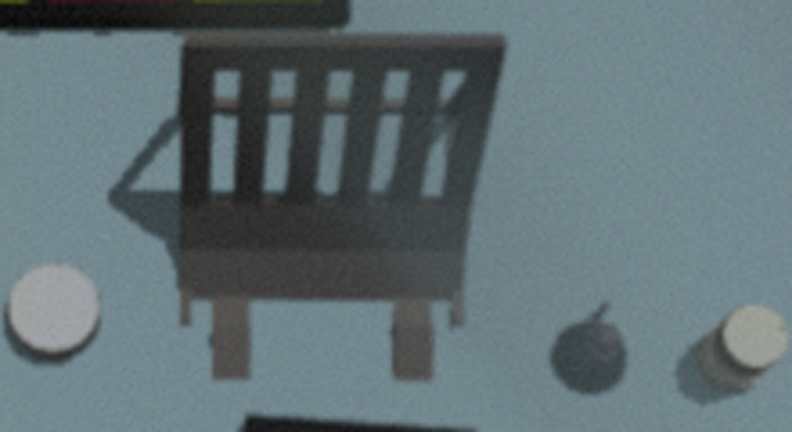

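View pics/s1.png

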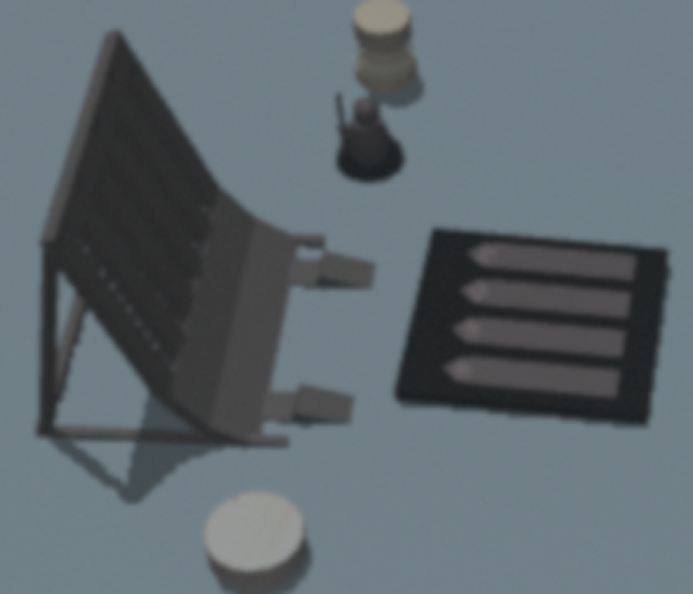

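The top crop shows the lugs' front edges at crop row 379, columns 212–249 and 393–432. The scoop's front edge is at row 298, columns 180–463. The side crop shows the same lug fronts at (373,262–288) and (351,397–424), with the panel's arch points facing the stand.

```bash
python3 - <<'E'
from h import *
np.set_printoptions(precision=4,suppress=True)
T=lambda u,v:onz("top",(285+u/3.6,80+v/3.6),0)
S=lambda u,v:onz("side",(150+u/3.3,110+v/3.3),0)
for nm,f,L in(("top",T,[(230.5,379),(412.5,379),(181,298),(463,298)]),("side",S,[(351,411),(373,275),(258,440),(290,240)])):
    P=[f(*q) for q in L]; print(nm,*P)
    d=P[0]-P[1]; print("yaw",np.degrees(np.arctan2(d[1],d[0]))-90,"sep",np.linalg.norm(d)); d=P[2]-P[3]; print("scoop yaw",np.degrees(np.arctan2(d[1],d[0]))-90,np.linalg.norm(d))
for nm,u,v,z in(("tin",55,308,.018),("fig",589,358,0.004),("pot",755,337,.045)): print(nm,onz("top",(285+u/3.6,80+v/3.6),z))
E
```

```text
top [ 0.6318 -0.044   0.    ] [ 0.6315 -0.1395  0.    ] [ 0.6763 -0.0183  0.    ] [ 0.6758 -0.1676  0.    ]
yaw -0.2002536045844181 sep 0.09551341702462189
scoop yaw -0.19707066724488698 0.14934265514076492
side [ 0.6338 -0.0429  0.    ] [ 0.6331 -0.1402  0.    ] [ 0.6781 -0.0213 -0.    ] [ 0.6813 -0.1646 -0.    ]
yaw -0.4087974495029414 sep 0.09724798766594542
scoop yaw 1.2910891808097205 0.14329367807916063
tin [0.6654 0.0475 0.018 ]
fig [ 0.6415 -0.2319  0.004 ]
pot [ 0.6404 -0.3063  0.045 ]
```

```bash
python3 -m pendant '[[3,2.6,0,0,0,-2.4,0],[3,2.6,0,0,0,-2.4,0],[3,2.6,0,0,0,-2.4,0],[3,2.6,0,0,0,-2.4,0],[3,2.6,0,0,0,-2.4,0],[3,2.6,0,0,0,-2.4,0],[3,2.6,-1,0,0,-2.4,0],[3,2.6,-1,0,0,-2.3,0]]'
python3 -m pendant '[[3,2.6,-1.5,0,0,0,0],[3,2.6,-2,0,0,0,0],[3,2.6,-2,0,0,0,0],[3,2.6,-2,0,0,0,0],[0,0,0,0,0,0,0]]'
```

```text
time: 1.1
tool_pos: [0.4215, -0.3106, 0.1968]
ee_rot: [3.14, -0.001, -0.001]
wrist_force: [0.2, -0.4, 0.5]
width: 0.0331
finger_force: 0.0
time: 1.6
tool_pos: [0.5409, -0.2033, 0.1173]
ee_rot: [-3.137, 0.005, 0.006]
wrist_force: [-0.7, -0.4, -0.9]
width: 0.0005
finger_force: 0.0
```

```bash
python3 -m pendant '[[1.3,0.8,-2.5,0,0,-0.2,0],[0,0,-2.5,0,0,0,0],[0,0,-2.5,0,0,0,0],[0,0,-1.5,0,0,0,0],[0,0,-0.8,0,0,0,0],[0,0,0,0,0,0,0],[0,0,0,0,0,0,0]]'
```

```text
time: 2.3
tool_pos: [0.5538, -0.2003, 0.0247]
ee_rot: [3.141, -0.002, -0.003]
wrist_force: [0.0, -0.4, -0.2]
width: 0.0008
finger_force: 0.0
```

```bash
python3 -m pendant '[[0,0,-0.5,0,0,0,0],[0,0,-0.5,0,0,0,0],[0,1,0,0,0,0,0],[0,0.6,0,0,0,0,0],[0,0.4,0,0,0,0,0],[0,0.4,0,0,0,0,0],[0,0.3,0,0,0,0,0],[0,0,0,0,0,0,0]]'
python3 - <<'E'
from h import *
for n,b in(("top",(335,190,430,280)),):
    im=imaging.snapshot(n);cv2.imwrite("pics/t2.png",cv2.resize(im[180:290,320:470,::-1],None,fx=5,fy=5))
E
```

```text
time: 3.1
tool_pos: [0.5536, -0.1725, 0.0139]
ee_rot: [3.141, -0.001, -0.003]
wrist_force: [-0.1, -0.4, 0.4]
width: 0.0008
finger_force: 0.4
```

View pics/t2.png

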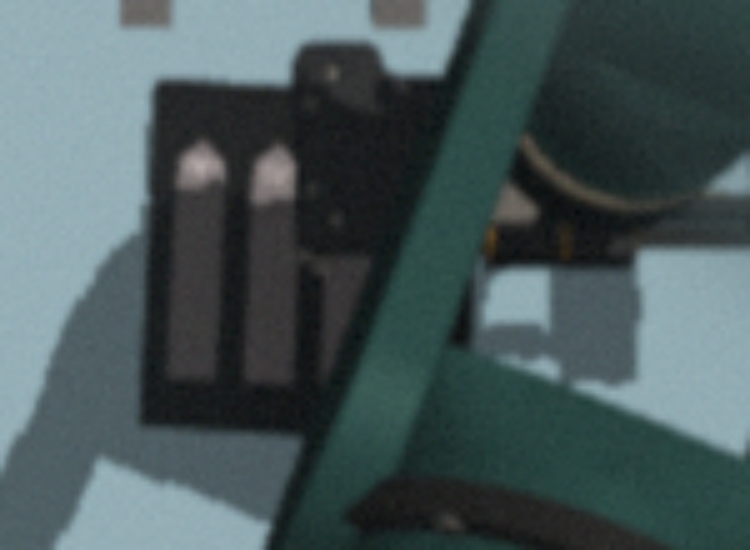

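The panel's left edge runs from crop (155,82) to (142,425), so it has moved about 3 mm in +y. I'll push 8 mm more, then back away and move behind the foot.

```bash
python3 -m pendant '[[0,0.3,0,0,0,0,0],[0,0.3,0,0,0,0,0],[0,0.2,0,0,0,0,0],[0,0,0,0,0,0,0],[0,-1,0,0,0,0,0],[0,-1,0.5,0,0,0,0],[-1,0,3,0,0,0,0],[-3,0,3,0,0,0,0]]'
python3 -m pendant '[[-4,0,2,0,0,0,0.4],[-4,3,0,0,0,0,0.4],[-4,3,0,0,0,0,0.4],[-1,3,0,0,0,0,0.4],[0,0,0,0,0,0,0.4],[0,0,0,0,0,0,0.4]]'
python3 - <<'E'
from h import *
np.set_printoptions(precision=4,suppress=True)
for n,b in(("top",(335,190,430,285)),("side",(262,172,362,245))):
    a,X=quad(n,b,75,.009)
    for q,x in zip(a,X):print(n,q,x)
    print(np.mean(X,0))
pic("side","pics/s2.png",(150,110,450,330),2.5)
E
```

```text
time: 3.95
tool_pos: [0.5133, -0.1853, 0.0782]
ee_rot: [-3.14, 0.002, -0.003]
wrist_force: [-0.4, -0.0, 0.8]
width: 0.0008
finger_force: 0.0
time: 4.55
tool_pos: [0.3834, -0.0951, 0.099]
ee_rot: [3.141, -0.001, -0.002]
wrist_force: [1.2, 0.0, -0.2]
width: 0.0372
finger_force: 0.0
top [348 197] [ 0.6067 -0.0414  0.009 ]
top [344 266] [ 0.4777 -0.0327  0.009 ]
top [366 267] [ 0.4758 -0.0726  0.009 ]
top [366 284] [ 0.445 -0.072  0.009]
top [429 284] [ 0.4445 -0.1859  0.009 ]
top [429 271] [ 0.468  -0.1868  0.009 ]
top [409 263] [ 0.4828 -0.1509  0.009 ]
top [409 200] [ 0.6006 -0.1548  0.009 ]
[ 0.5001 -0.1121  0.009 ]
side [280 185] [ 0.6036 -0.1537  0.009 ]
side [272 236] [ 0.606  -0.0334  0.009 ]
side [347 242] [ 0.4818 -0.0269  0.009 ]
side [351 189] [ 0.477  -0.1503  0.009 ]
[ 0.5421 -0.0911  0.009 ]
```

View pics/s2.png

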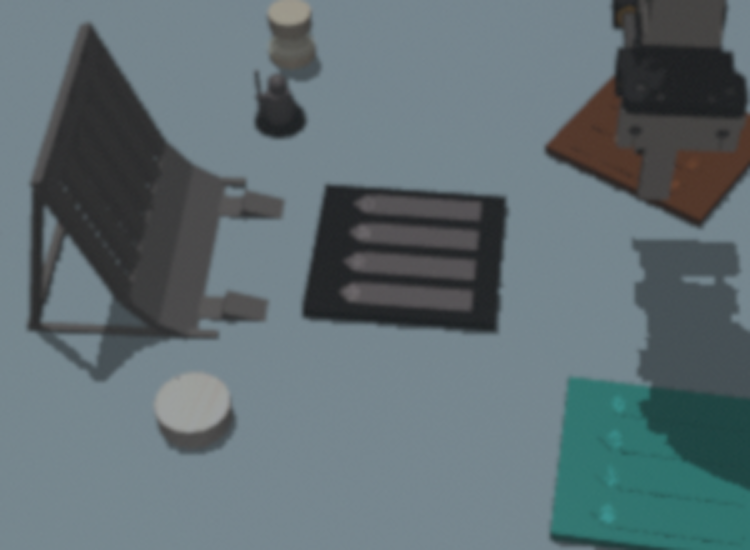

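The panel has shifted to y of about -0.092, with its yaw down to about -2.5°. The side crop shows the panel at (405,255), still clear of the lugs. Now I'll push from the foot.

```bash
python3 -m pendant '[[3,0.3,-2.5,0,0,0,0.4],[2,0,-2.5,0,0,0,0.4],[1,0,-2,0,0,0,0.4],[0.5,0,-1,0,0,0,0.4],[0,0,-0.4,0,0,0,0.4],[0,0,0,0,0,0,0.4]]'
python3 -m pendant '[[0.5,0,0,0,0,0,0.4],[0.5,0,0,0,0,0,0.4],[0.5,0,0,0,0,0,0.4],[0.5,0,0,0,0,0,0.4],[0.5,0,0,0,0,0,0.4],[0.5,0,0,0,0,0,0.4],[0.5,0,0,0,0,0,0.4],[0,0,0,0,0,0,0.4]]'
```

```text
time: 5.3
tool_pos: [0.4479, -0.092, 0.0142]
ee_rot: [-3.141, 0.001, -0.004]
wrist_force: [-0.9, -0.1, 0.2]
width: 0.0376
finger_force: 0.0
time: 6.1
tool_pos: [0.4842, -0.0916, 0.0145]
ee_rot: [-3.142, -0.001, -0.003]
wrist_force: [0.1, -0.6, 0.3]
width: 0.0376
finger_force: 0.0
```

```bash
for i in 1; do :; done; python3 -m pendant '[[0.5,0,0,0,0,0,0.4],[0.5,0,0,0,0,0,0.4],[0.5,0,0,0,0,0,0.4],[0.5,0,0,0,0,0,0.4],[0.5,0,0,0,0,0,0.4],[0.5,0,0,0,0,0,0.4],[0.5,0,0,0,0,0,0.4],[0.5,0,0,0,0,0,0.4]]'
python3 -m pendant '[[0.5,0,0,0,0,0,0.4],[0.5,0,0,0,0,0,0.4],[0.5,0,0,0,0,0,0.4],[0.5,0,0,0,0,0,0.4],[0,0,0,0,0,0,0.4],[0,0,0,0,0,0,0.4]]'
python3 - <<'E'
from h import *
pic("side","pics/s3.png",(150,110,400,290),3)
E
```

```text
time: 6.9
tool_pos: [0.5237, -0.0916, 0.0144]
ee_rot: [3.142, -0.0, -0.003]
wrist_force: [-1.2, 0.4, -1.1]
width: 0.0379
finger_force: 0.5
time: 7.5
tool_pos: [0.5438, -0.0917, 0.0148]
ee_rot: [3.141, -0.001, -0.003]
wrist_force: [0.1, -0.1, -0.3]
width: 0.038
finger_force: 0.0
```

View pics/s3.png

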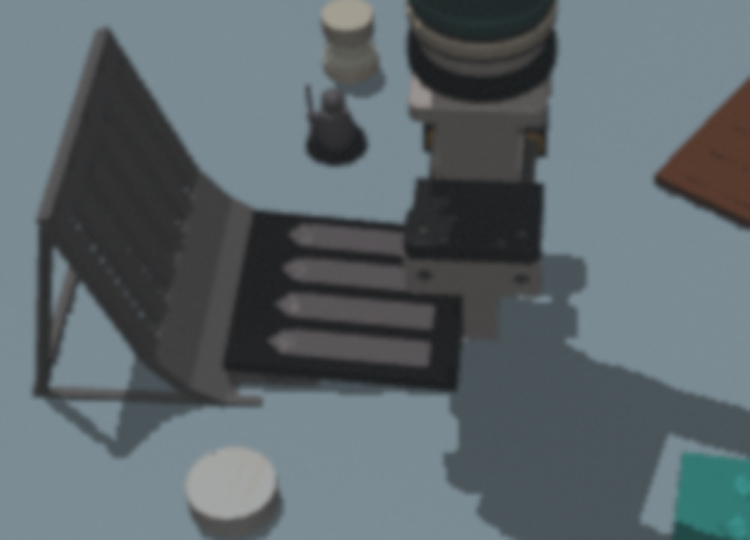

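The side crop shows the top edge in the scoop at about (240,290). The panel is square and the fingers are on its foot at (480,320).

```bash
python3 -m pendant '[[0.4,0,0,0,0,0,0.4],[0.4,0,0,0,0,0,0.4],[0.4,0,0,0,0,0,0.4],[0.4,0,0,0,0,0,0.4],[0.4,0,0,0,0,0,0.4],[0.4,0,0,0,0,0,0.4],[0.4,0,0,0,0,0,0.4],[0.4,0,0,0,0,0,0.4]]'
python3 -m pendant '[[0.4,0,0,0,0,0,0.4],[0.4,0,0,0,0,0,0.4],[0.4,0,0,0,0,0,0.4],[0.4,0,0,0,0,0,0.4],[0.4,0,0,0,0,0,0.4],[0.4,0,0,0,0,0,0.4],[0,0,0,0,0,0,0.4]]'
python3 - <<'E'
from h import *
pic("side","pics/s4.png",(150,110,400,290),3)
E
```

```text
time: 8.35
tool_pos: [0.5741, -0.0916, 0.014]
ee_rot: [-3.141, 0.003, -0.003]
wrist_force: [-4.7, 0.8, 1.5]
width: 0.0376
finger_force: 2.3
time: 9.05
tool_pos: [0.5998, -0.0915, 0.0139]
ee_rot: [-3.141, -0.0, -0.003]
wrist_force: [-2.3, -0.3, -1.3]
width: 0.0379
finger_force: 1.0
```

View pics/s4.png

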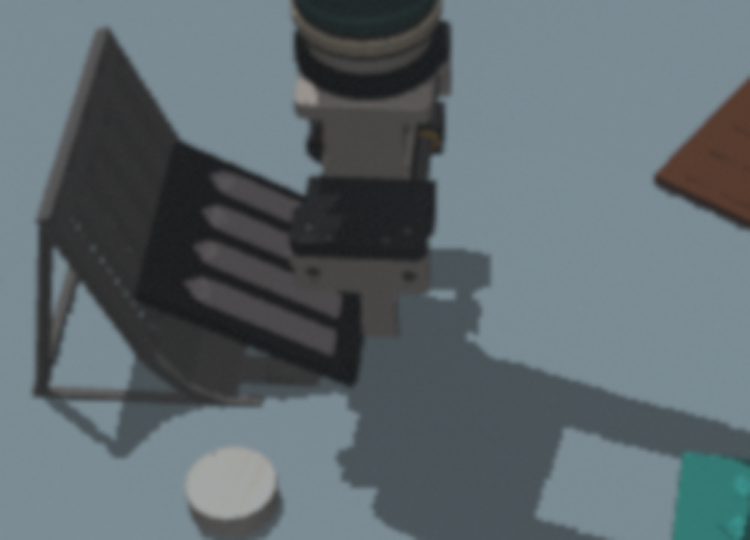

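The panel is climbing squarely: its top edge is at about (160,220) and its foot at (358,340), still in front of the lugs.

```bash
python3 -m pendant '[[0.3,0,0,0,0,0,0.4],[0.3,0,0,0,0,0,0.4],[0.3,0,0,0,0,0,0.4],[0.3,0,0,0,0,0,0.4],[0.3,0,0,0,0,0,0.4],[0.3,0,0,0,0,0,0.4],[0.3,0,0,0,0,0,0.4],[0.3,0,0,0,0,0,0.4]]'
python3 -m pendant '[[0.3,0,0,0,0,0,0.4],[0.3,0,0,0,0,0,0.4],[0.3,0,0,0,0,0,0.4],[0.3,0,0,0,0,0,0.4],[0.3,0,0,0,0,0,0.4],[0.2,0,0,0,0,0,0.4],[0,0,0,0,0,0,0.4]]'
```

```text
time: 9.9
tool_pos: [0.6228, -0.0918, 0.0153]
ee_rot: [3.141, 0.002, -0.003]
wrist_force: [-6.1, 0.2, 4.5]
width: 0.0374
finger_force: 3.2
time: 10.6
tool_pos: [0.6409, -0.0919, 0.0157]
ee_rot: [3.141, -0.001, -0.003]
wrist_force: [-3.5, -0.8, 3.0]
width: 0.0376
finger_force: 2.1
```

```bash
python3 -m pendant '[[0.2,0,-0.1,0,0,0,0.4],[0.2,0,0,0,0,0,0.4],[0.2,0,0,0,0,0,0.4],[0.2,0,0,0,0,0,0.4],[0,0,0,0,0,0,0.4]]'
python3 -m pendant '[[0.2,0,0,0,0,0,0.4],[0.2,0,0,0,0,0,0.4],[0.2,0,0,0,0,0,0.4],[0,0,0,0,0,0,0.4]]'
python3 - <<'E'
from h import *
pic("side","pics/s5.png",(150,110,400,290),3)
E
```

```text
time: 11.1
tool_pos: [0.6493, -0.0917, 0.0138]
ee_rot: [3.141, -0.002, -0.003]
wrist_force: [-0.0, 0.6, 0.2]
width: 0.0375
finger_force: 0.0
time: 11.5
tool_pos: [0.654, -0.0917, 0.0133]
ee_rot: [3.142, 0.001, -0.003]
wrist_force: [-2.4, -0.2, 0.7]
width: 0.0377
finger_force: 1.2
```

View pics/s5.png

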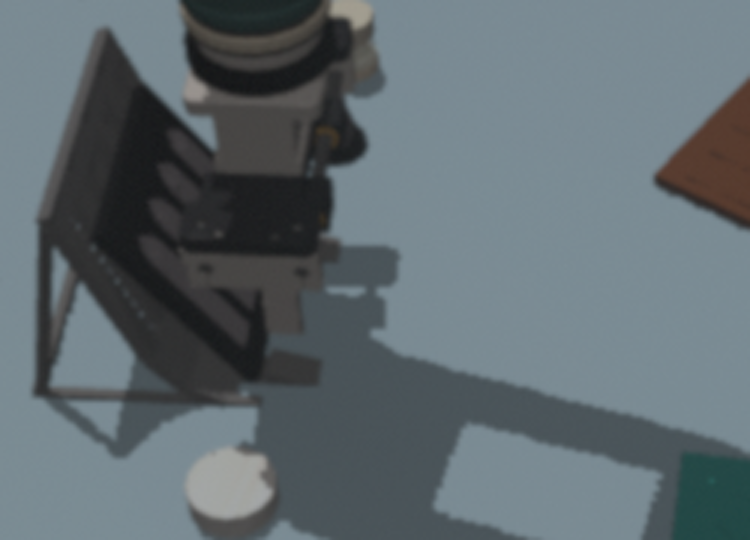

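The foot appears to have dropped behind the lugs: the left lug stands free at (290,368), and the force fell to zero at x=0.649. I'll back off and check.

```bash
python3 -m pendant '[[-0.3,0,0,0,0,0,0.4],[-0.7,0,0,0,0,0,0.4],[-2,0,0,0,0,0,0.4],[-4,0,0,0,0,0,0.4],[-4,0,2,0,0,0,0.4],[-4,0,3,0,0,0,0.4],[-4,0,3,0,0,0,0.4],[-4,0,3,0,0,0,0.4]]'
python3 -m pendant '[[-3,0,2,0,0,0,0.4],[0,0,0,0,0,0,0.4],[0,0,0,0,0,0,0.4]]'
python3 - <<'E'
from h import *
a=imaging.snapshot("side")[120:270,160:310,::-1];b=imaging.snapshot("top")[70:220,290:440,::-1]
cv2.imwrite("pics/f.png",cv2.resize(np.hstack([a,b]),None,fx=2.66,fy=2.66,interpolation=cv2.INTER_CUBIC))
E
```

```text
time: 12.35
tool_pos: [0.4224, -0.0915, 0.1244]
ee_rot: [3.141, -0.001, -0.003]
wrist_force: [-0.1, -0.3, 0.6]
width: 0.0376
finger_force: 0.0
time: 12.65
tool_pos: [0.3945, -0.0918, 0.1441]
ee_rot: [3.141, -0.003, -0.004]
wrist_force: [0.0, 0.9, -0.1]
width: 0.0376
finger_force: 0.0
```

View pics/f.png

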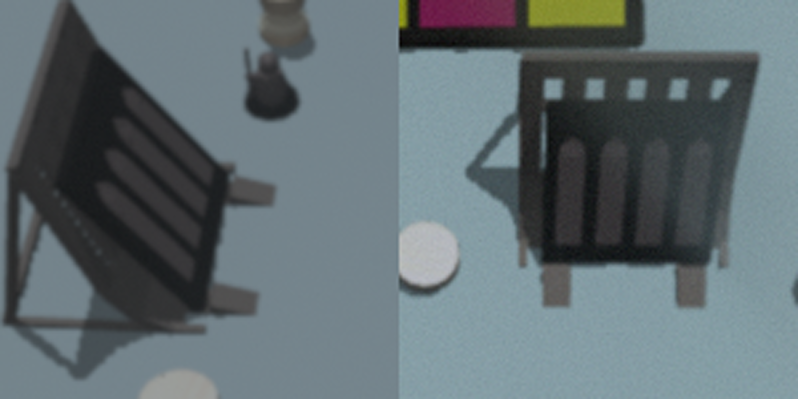

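The panel leans squarely. In the top half of the crop its lower edge is at row 263, columns 541–712, flush behind both lugs. A quick numeric check follows.

```bash
python3 - <<'E'
from h import *
np.set_printoptions(precision=4,suppress=True)
k=2.66
def tri(a,b):
    (c1,d1),(c2,d2)=ray("top",a),ray("side",b)
    s=np.linalg.lstsq(np.c_[d1,-d2],c2-c1,rcond=None)[0]; p,q=c1+s[0]*d1,c2+s[1]*d2
    return (p+q)/2-[.6625,-.092,0],np.linalg.norm(p-q)
T=lambda u,v:(290+(u-399)/k,70+v/k); S=lambda u,v:(160+u/k,120+v/k)
print(tri(T(541,262),S(205,311)),tri(T(711,263),S(226,170)))
print(tri(T(547,102),S(54,190)),tri(T(736,102),S(98,45)))
for u in(541,711):print(onz("top",T(u,263),.005)-[.6625,-.092,0])
E
```

```text
(array([0.0019, 0.0584, 0.0027]), np.float64(0.0006943352030500167)) (array([ 0.0018, -0.0625,  0.0066]), np.float64(0.004966688429482844))
(array([0.08  , 0.0568, 0.1036]), np.float64(0.0024167667117634627)) (array([ 0.0758, -0.0651,  0.1105]), np.float64(0.0009526269838687942))
[0.0001 0.0585 0.005 ]
[-0.0003 -0.0623  0.005 ]
```

```bash
python3 -c "
from bench import robot
print(robot.close_job())"
```

```text
the job is handed in; nothing more can be done
None
```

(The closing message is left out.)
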